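# Pack the vegetable slicer's parts into their storage box

### The arm

A 6-joint arm with a two-finger parallel gripper is mounted at the origin on a cart in front of the work surface, level with it; the furniture and walls round the work are solid. World frame = base frame: x ahead of the robot, y to its left, z up, the work surface at z = 0. Lengths are in m, angles in degrees, forces in N, time in s.
With the tool pointing down it reaches from about 0.4 to 0.825 m from the base axis. Payload 7 kg.
Tool frame: the origin (TCP) lies at the very end of the fingers, on their centre line; the grasp point (between the pads) lies 19 mm behind it; z points along the fingers, y is the line along which they close (so a half turn about z gives the same grasp; the last joint's range is limited). The gripper opens to 88 mm and grips with 3 to 60 N. Pads are 19 mm wide; open, the fingers measure 130 mm over their backs; the gripper's body (78 mm by 193 mm) begins 47 mm behind the grasp point.
Start: joints at [-51.732, 20.546, 0.682, 0, -70.136, -16.507], TCP at [0.25, -0.627, 0.227] pointing down, gripper open.
Joint ranges: [-176.03, 176.03], [-82.01, 121.73], [-58.28, 71.71], [-173.87, 95.51], [-174.79, -0.11], [-173.66, 173.66]. Speed limits (degrees/s): [136.94, 136.94, 172.46, 180, 180, 180].

### API

Orientations are given as [roll, pitch, yaw] about the fixed x, y, z axes, in that order (R = Rz(yaw) Ry(pitch) Rx(roll)).
In Python, from plant import r gives the robot as it stands. The module is installed in compiled form; this text tells all that it offers.
- The arm moves only by the tool jog_arm, never from a script. Its arguments are lists of equal length, an entry for each row: "travel": the shift along the tool's x, y, z each as a share of 50 cm, from -1 to 1, a list of three; "dr": the turn, a rotation vector about the tool's x, y, z each as a share of 360 degrees, from -1 to 1, a list of three; "claw": the opening, from 0 (shut) to 1 (fully open). A call has exactly 10 rows; each row is the pose to reach, as a shift and turn from the pose commanded when the call began, along the tool's axes at that moment, turning the shorter way round; what a row does not reach only later rows make up. A row lasts 1/8 s, in which the tool goes at most 62.5 mm and 10.7 degrees, less where a joint would pass 70% of its speed; a pose out of reach is approached as far as the arm can. A call with a number of a shift or a turn outside -1 to 1 is refused whole. A call with a gripper value outside its range is refused whole. The fingers move at their own pace and stop on an object; "newtons" is the grip in N (left out, the last holds). Time passes only in rows, so rows that repeat a pose let the fingers close, or fill a call up. It gives the time, the measured TCP pose, the force, the opening and the grip force at its end, in the units of the state.
- r.get_state(): the state, without advancing time (a new reading comes with each control period).
- r.capture(name): name is "scene" or "top" or "wrist"; returns a dict with "pixels" (400x640x3 uint8, red, green, blue), "range_z" (400x640 float32, m along the optical axis (not along the pixel's ray), 0 where there is no reading), "fx", "fy", "cx", "cy" (pixels), "position" and "attitude" of the camera in the world; the wrist camera has in their place "hand_eye" (4x4, takes a point from camera to tool coordinates, whose origin is the TCP and whose axes are the flange's). Camera axes: x right, y up, looking along -z (the intrinsics and any distortion apply to the point x, -y, -z); pixel columns grow to the right and rows downward; lengths in m; the calibration is good to about 2 mm. A picture is of the moment at which its call begins: read the wrist's pose just before it.
- r.close_job(): hands the job in; it is judged then, once.
Trained networks look in the newest picture that a camera, given by its name, has taken for a name from the list of things; names that differ only in an ending like _2 or _b are one class to them, and where a whole thing is asked for, a point or a joint stands for the part that bears it (a point fixed in the world has none). Each returns a list of dicts, best first, with "conf" (0 to 1); they miss things now and then, are a little off and sometimes report something else, mostly with a low value. They report only what shows in the picture. A call takes as long as a camera call. They do not tell look-alikes from the thing itself.
- r.boxes_of(name, camera): "extent" ([left, top, right, bottom] in pixels, round what is visible of it).
- r.regions_of(name, camera): "pixels" (400x640 bool, what is visible of it) and "extent" ([left, top, right, bottom] in pixels, round what is visible of it).
- r.tip_of(name, camera): "at" ([column, row] in pixels: a listed point, or the origin of a listed thing).
The state is a dict: "time_s": time; "joints": joint angles; "qd": joint speeds; "joint_torque": joint torques, N m; "tcp_pos": TCP position; "eef_rot": TCP orientation; "contact_force": force on the tool from outside, world axes, zero at the start; "moment": the same for the moment, N m; "gripper_width": finger opening in m; "gripper_force": force on a finger pad.
Only numpy, scipy, OpenCV 4.12 (cv2) and the standard library are available. Lean on these libraries where they do the work, as an engineer would, in place of code of your own. Each camera call takes 0.05 s, during which the arm holds its last target. There are 200 camera calls.

### The job

Put the three parts of the vegetable slicer away in their white storage box so that all of them lie level and fully down, with nothing but grips above the rim; they fit in only one order, because the stand's high arm goes over the blade cassette and the hand guard rests on the stand's low foot. Lower each part into the box rather than dropping it, and leave the other things on the worktop where they are.

Things in the scene. Friction and masses are not known exactly. Their poses are not given: they have to be found in the camera images.
- caddy: white open-topped plastic storage box, fixed to the worktop; outside 138 (x) x 130 (y) x 63 mm high with a 3.5 mm bead round the rim; walls 4, floor 5 mm; inside 130 (x) x 122 (y) x 58 mm deep. Origin: centre of its underside, z up. The parts run along x and lie side by side across y, about 3 mm free round each; their places are given for parts' axes along the box's (the half-turned image is as good)
- cassette: blade cassette: flat grey block with rows of small steel blades, 124 (x) x 48 (y) x 20 mm, 42 mm high with its grip, 0.18 kg; edges bevelled 4 mm below, 3 mm above. Origin: centre of its underside, z up. Place: on the box floor under the stand's arm, at x = 0, y = -35.5 mm in the box
- stand: Z-shaped grey stand, 124 mm along x, 0.25 kg, stands by itself: upright y -13 to 13, height 0 to 55 mm; arm at height 45 to 55 mm out to y = -59; foot 12 mm thick out to y = +53, bevelled 4 mm below. Origin: underside, below the middle of the upright, z up. Place: on the box floor, arm over the cassette (3 mm above its grip), at x = 0, y = +5 mm in the box
- guard: hand guard: grey block 100 (x) x 36 (y) x 30 mm under a plate 124 (x) x 36 (y) x 12 mm; 66 mm high with its grip, 0.16 kg; edges bevelled 4 mm below. Origin: centre of its underside, z up. Place: on the stand's foot (12 mm above the box floor) between its upright and the box wall, at x = 0, y = +39.5 mm in the box
- cassette_grip (a point): centre of the cassette's grip, a black upright tab 24 (x) x 16 (y) x 22 mm over the part's origin, from 20 to 42 mm above it; to be pinched from above across its 24 mm, fingers closing along the part's x axis, where 50 mm of the part's own top lies free on either side
- stand_grip (a point): centre of the stand's grip, a black upright tab 24 (x) x 16 (y) x 24 mm over the part's origin, from 55 to 79 mm above it; to be pinched from above across its 24 mm, fingers closing along the part's x axis, where 50 mm of the part's own top lies free on either side
- guard_grip (a point): centre of the guard's grip, a black upright tab 24 (x) x 16 (y) x 24 mm over the part's origin, from 42 to 66 mm above it; to be pinched from above across its 24 mm, fingers closing along the part's x axis, where 50 mm of the part's own top lies free on either side
- mug: white mug, 78 x 116 x 97 mm, a bystander; origin at its underside
- apple: apple, 72 x 72 x 63 mm, a bystander; origin at its underside
- jar: round jar with a gold lid, 66 x 66 x 100 mm, a bystander; origin at its underside
- tin: food tin, 75 x 75 x 58 mm, a bystander; origin at its underside
Not all that is in view belongs to the job. What is shaped like the cassette but red is not meant.

How it is judged (in metres and radians):
On the way, in this order (a step that is already met when the one before it is completed fails the run):
1. the blade cassette lies flat on the floor of the box (z of cassette in the frame of caddy between 0.002 and 0.009 m and x of cassette in the frame of caddy between -0.012 and 0.012 m and y of cassette in the frame of caddy between -0.055 and 0.055 m and angle between cassette's own z axis and vertical below 0.07 rad), for 0.2 s.
2. the stand is down on the floor of the box with its arm over the cassette (all of step 1 and z of stand in the frame of caddy between 0.002 and 0.009 m and x of stand in the frame of caddy between -0.012 and 0.012 m and y of stand in the frame of caddy between -0.055 and 0.055 m and angle between stand's own z axis and vertical below 0.07 rad), for 0.2 s.
3. the hand guard is down on the stand's foot (all of step 2 and z of guard in the frame of caddy between 0.013 and 0.021 m and x of guard in the frame of caddy between -0.012 and 0.012 m and y of guard in the frame of caddy between -0.055 and 0.055 m and angle between guard's own z axis and vertical below 0.07 rad), for 0.2 s.
At the end, for the whole second after the job is handed in: All three parts lie in the box (within 12 mm of its middle along x, 55 mm along y), level within 4 degrees and at rest (under 0.02 m/s): underside above the box's underside 2 to 9 mm for cassette and stand (floor at 5), 13 to 21 mm for the hand guard (nominally 17) (all of step 3 and linear speed of each of cassette, stand, guard below 0.02 m/s); the robot touches nothing.
It fails at once if a part is dropped into the box (faster than 0.45 m/s inside it) ((horizontal distance between cassette and caddy below 0.07 m and z of cassette in the frame of caddy below 0.05 m and linear speed of cassette above 0.45 m/s) or (horizontal distance between stand and caddy below 0.07 m and z of stand in the frame of caddy below 0.05 m and linear speed of stand above 0.45 m/s) or (horizontal distance between guard and caddy below 0.07 m and z of guard in the frame of caddy below 0.05 m and linear speed of guard above 0.45 m/s)).
It fails at once if the mug, apple, jar or tin is moved by more than 30 mm (distance of any of mug, apple, jar, tin from where it was at the start of the episode above 0.03 m).
It also fails if it takes over 72 s, if anything falls off the work surface, if the arm or the gripper's body presses on something with over 40 N, if the wrist force passes 120 N, or if a joint passes its speed limit or range.

## Working session

There is one attempt and no reset: what is moved stays moved. The work goes in short steps, Python scripts to look and compute and a tool call to move; the robot and the scene stay as the last step left them, time stands still between calls to the robot, and variables do not carry over. Pictures are saved under pics/ and viewed, at most 10 in all, crops included, and the job is handed in when it is done.

Besides the shell and the picture viewer there is one more tool, called after "Call:" as a command line: name --argument value ..., lists and objects as JSON in quotes. jog_arm: Moves the arm, as the interface text tells. Its arguments: {"type":"object","properties":{"travel":{"type":"array"},"dr":{"type":"array"},"claw":{"type":"array"},"newtons":{"type":"number"}},"required":["travel","dr","claw"]}

```bash
mkdir -p pics
cat > h.py <<'E'
import numpy as np, cv2
from scipy.spatial.transform import Rotation as R
from plant import r
def rot(a):
    a=np.array(a,float)
    return a if a.shape==(3,3) else (R.from_quat(a).as_matrix() if a.size==4 else R.from_euler('xyz',a,degrees=True).as_matrix())
def cap(n):
    s=r.get_state(); c=r.capture(n)
    if n=='wrist':
        T=np.eye(4);T[:3,:3]=rot(s['eef_rot']);T[:3,3]=s['tcp_pos'];c['T']=T@np.array(c['hand_eye'])
    else:
        T=np.eye(4);T[:3,:3]=rot(c['attitude']);T[:3,3]=c['position'];c['T']=T
    return c
def cloud(c):
    z=c['range_z'];v,u=np.mgrid[0:400,0:640]
    P=np.stack([(u-c['cx'])/c['fx']*z,-(v-c['cy'])/c['fy']*z,-z],-1)
    W=P@c['T'][:3,:3].T+c['T'][:3,3]; W[z<=0]=np.nan
    return W
def save(c,f): cv2.imwrite(f,c['pixels'][:,:,::-1])
E
python3 - <<'E'
from h import *
for n in('top','scene'):
    c=cap(n); save(c,f'pics/{n}.png'); print(n,{k:v for k,v in c.items() if k not in('pixels','range_z','T')})
    W=cloud(c)
    np.savez(f'{n}.npz',W=W,px=c['pixels'])
    for k in['caddy','cassette','stand','guard','cassette_grip','stand_grip','guard_grip']:
        if k in('caddy','cassette','stand','guard'):
            print(k,[(np.round(b['conf'],2),np.round(b['extent'])) for b in r.boxes_of(k,n)])
        else:
            for b in r.tip_of(k,n):
                u,v=np.round(b['at']).astype(int); print(k,round(b['conf'],2),u,v,W[v,u].round(3))
print(r.get_state())
E
```

```text
top {'fx': 432.1402489763881, 'fy': 432.1402489763881, 'cx': 326.48819826817527, 'cy': 197.22154860152727, 'position': array([ 0.24303162, -0.07485883,  1.63486339]), 'attitude': array([ 10.13761664,  -0.16736248, -89.88329974])}
caddy [(np.float64(0.87), array([227., 192., 268., 233.])), (np.float64(0.44), array([259., 164., 276., 183.]))]
cassette [(np.float64(0.88), array([438., 208., 471., 222.])), (np.float64(0.62), array([316., 204., 341., 239.])), (np.float64(0.17), array([392., 189., 434., 231.]))]
stand [(np.float64(0.73), array([395., 193., 432., 227.]))]
guard [(np.float64(0.55), array([260., 164., 278., 184.])), (np.float64(0.54), array([358., 192., 371., 228.]))]
cassette_grip 0.81 322 216 [ 0.461 -0.062  0.015]
cassette_grip 0.79 461 215 [ 0.462 -0.58   0.04 ]
stand_grip 0.69 413 210 [ 0.475 -0.394  0.078]
guard_grip 0.63 364 205 [ 0.495 -0.217  0.064]
scene {'fx': 469.2882684725311, 'fy': 469.2882684725311, 'cx': 325.83996430341443, 'cy': 195.51584911150863, 'position': array([-0.12184158, -1.30439825,  1.18027038]), 'attitude': array([ 51.41697271,   0.85252682, -29.4
[... 439 characters left out ...]
 -0.412  0.077]
{'time_s': 0.8, 'joints': array([-5.17323897e+01,  2.05432719e+01,  6.80970965e-01, -1.09994037e-03,
       -7.01345575e+01, -1.65057066e+01]), 'qd': array([ 0.02871051, -0.0251217 ,  0.0869468 ,  0.14679284, -0.01529207,
        0.01036673]), 'joint_torque': array([ 3.83083971e-04, -5.82289302e+01,  2.93282354e+01,  7.00218379e+00,
        1.25663099e-02, -1.44426610e-05]), 'tcp_pos': array([ 0.25022157, -0.6268798 ,  0.22658515]), 'eef_rot': array([-1.79997282e+02,  1.88441419e-03, -1.58238470e+02]), 'contact_force': array([0.68506995, 0.28716397, 0.0851593 ]), 'moment': array([0.05832796, 0.04165103, 0.0047502 ]), 'gripper_force': 0.0, 'gripper_width': 0.08743510498231462}
```

View pics/top.png

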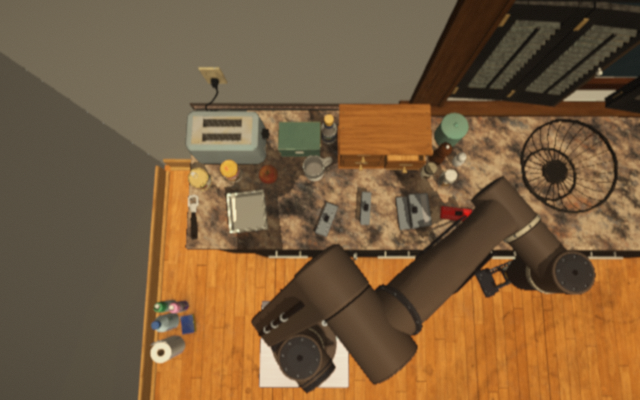

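View pics/scene.png

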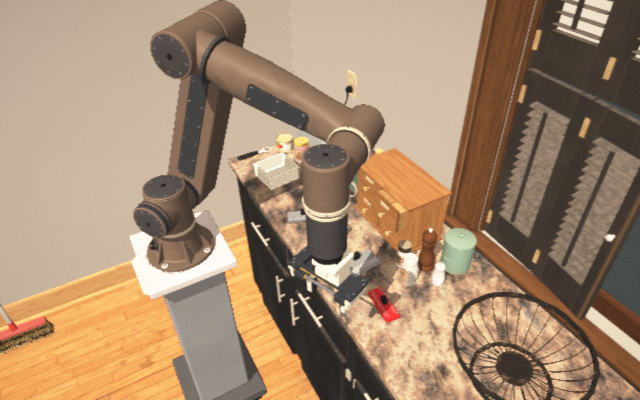

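Top view: the box is at (247,212), the grey cassette at (326,218), the guard at (365,208) and the stand at (413,211). The only things like the cassette are the grey one at (326,218) and the red decoy at (461,214), so I take the grey one. Next I'll measure orientations and check with one crop.

Run:
```python
from h import *
d=np.load('top.npz');W=d['W'];px=d['px']
g=cv2.resize(px[150:250,220:460],None,fx=3.3,fy=3.3,interpolation=cv2.INTER_CUBIC);cv2.imwrite('pics/crop.png',g[:,:,::-1])
for n,(l,t,rr,b),lo,hi in[('caddy rim',(222,186,274,238),.05,.075),('cass top',(312,200,345,242),.013,.028),('cass grip',(312,200,345,242),.034,.05),('guard plate',(352,186,378,234),.035,.048),('guard grip',(352,186,378,234),.057,.075),('stand top',(388,186,436,234),.046,.062),('stand grip',(388,186,436,234),.07,.09),('stand foot',(388,186,436,234),.008,.018)]:
    w=W[t:b,l:rr].reshape(-1,3); w=w[(w[:,2]>lo)&(w[:,2]<hi)]
    if len(w)<4: print(n,len(w));continue
    (c,s,a)=cv2.minAreaRect(w[:,:2].astype(np.float32)); print(n,len(w),np.round(c,4),np.round(s,4),round(a,1),'medz',np.median(w[:,2]).round(4),'mean',w.mean(0).round(4))
```

```text
caddy rim 332 [0.4725 0.2164] [0.1453 0.1384] 7.0 medz 0.0612 mean [0.4739 0.2186 0.0608]
cass top 363 [ 0.4483 -0.0779] [0.048  0.1241] 69.2 medz 0.0198 mean [ 0.4464 -0.0778  0.0199]
cass grip 27 [ 0.4478 -0.0771] [0.0153 0.0245] 63.3 medz 0.0406 mean [ 0.4485 -0.0778  0.0414]
guard plate 268 [ 0.4877 -0.2237] [0.0359 0.1229] 86.0 medz 0.0417 mean [ 0.4859 -0.2235  0.0416]
guard grip 28 [ 0.4876 -0.224 ] [0.0155 0.0232] 83.7 medz 0.0643 mean [ 0.4879 -0.2239  0.0646]
stand top 607 [ 0.4797 -0.4243] [0.1253 0.0744] 5.2 medz 0.0543 mean [ 0.4779 -0.4242  0.0544]
stand grip 29 [ 0.4761 -0.4011] [0.0228 0.0151] 8.7 medz 0.0782 mean [ 0.4759 -0.4009  0.078 ]
stand foot 307 [ 0.4752 -0.4117] [0.1527 0.1778] 79.8 medz 0.0121 mean [ 0.4723 -0.3707  0.0123]
```

View pics/crop.png

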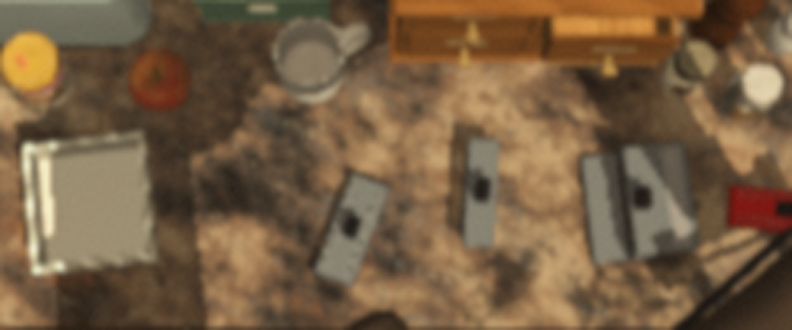

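The crop confirms it: grey cassette with blades and black tab at crop (350,225), guard at (480,188), stand at (640,200) with its arm to the right. The red block at the far right is the decoy. Moving over the cassette.

```bash
cat >> h.py <<'E'
def go(x,y,z,yaw):
    s=r.get_state(); A=rot(s['eef_rot']); B=rot([180,0,yaw])
    p=A.T@(np.array([x,y,z])-s['tcp_pos'])/.5; d=R.from_matrix(A.T@B).as_rotvec(degrees=True)/360
    print('travel',p.round(4).tolist(),'dr',d.round(4).tolist())
E
python3 -c "
from h import *
go(.44,-.078,.22,-110.8)"
```

```text
travel [-0.7595, 0.8788, 0.0132] dr [-0.0, 0.0, -0.1318]
```

Call:
jog_arm --travel '[[-0.76,0.88,0.013],[-0.76,0.88,0.013],[-0.76,0.88,0.013],[-0.76,0.88,0.013],[-0.76,0.88,0.013],[-0.76,0.88,0.013],[-0.76,0.88,0.013],[-0.76,0.88,0.013],[-0.76,0.88,0.013],[-0.76,0.88,0.013]]' --dr '[[0,0,-0.1318],[0,0,-0.1318],[0,0,-0.1318],[0,0,-0.1318],[0,0,-0.1318],[0,0,-0.1318],[0,0,-0.1318],[0,0,-0.1318],[0,0,-0.1318],[0,0,-0.1318]]' --claw '[1,1,1,1,1,1,1,1,1,1]' --newtons 40

```text
time_s: 2.05
tcp_pos: [0.441, -0.0744, 0.2205]
eef_rot: [-179.9, 0.0, -110.6]
contact_force: [-0.3, -1.3, 0.1]
gripper_width: 0.0875
gripper_force: 0.0
```

```bash
cat >> h.py <<'E'
def fit(W,box,lo,hi,n=''):
    x0,x1,y0,y1=box
    w=W.reshape(-1,3); w=w[(w[:,2]>lo)&(w[:,2]<hi)&(w[:,0]>x0)&(w[:,0]<x1)&(w[:,1]>y0)&(w[:,1]<y1)]
    if len(w)<20: print(n,len(w));return
    (c,s,a)=cv2.minAreaRect(w[:,:2].astype(np.float32)); print(n,len(w),np.round(c,4),np.round(s,4),round(a,1),'medz',np.median(w[:,2]).round(4),'lim',w.min(0).round(3),w.max(0).round(3))
E
python3 - <<'E'
from h import *
s=r.get_state();print(s['time_s'],s['tcp_pos'],s['eef_rot'])
c=cap('wrist');save(c,'pics/w1.png');W=cloud(c);np.savez('w1.npz',W=W)
b=(.36,.54,-.17,0.02)
fit(W,b,.013,.026,'cass');fit(W,b,.034,.05,'grip')
E
```

```text
2.05 [ 0.44097512 -0.07443204  0.22047255] [-1.79940197e+02  4.41946445e-02 -1.10581616e+02]
cass 3133 [ 0.4511 -0.0804] [0.0473 0.1241] 69.2 medz 0.0189 lim [ 0.386 -0.124  0.013] [ 0.517 -0.037  0.026]
grip 257 [ 0.4514 -0.0804] [0.0148 0.0245] 69.2 medz 0.0405 lim [ 0.438 -0.091  0.035] [ 0.464 -0.07   0.042]
```

View pics/w1.png

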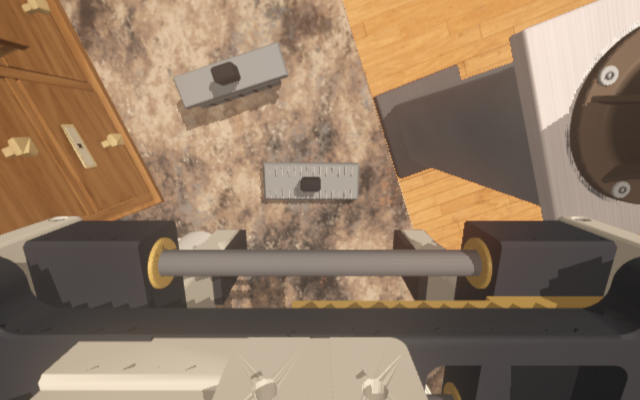

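The wrist view shows the cassette at (310,182) and the guard at (232,75). The fitted sizes match (124x47 mm, top at 19 mm, grip at 41 mm).

```bash
python3 -c "
from h import *
go(.4512,-.0804,.07,-110.8);go(.4512,-.0804,.0235,-110.8)"
```

```text
travel [0.0051, -0.0225, 0.3008] dr [-0.0002, 0.0002, 0.0005]
travel [0.0052, -0.0224, 0.3938] dr [-0.0002, 0.0002, 0.0005]
```

Call:
jog_arm --travel '[[0.005,-0.0225,0.12],[0.005,-0.0225,0.24],[0.005,-0.0225,0.3],[0.005,-0.0225,0.35],[0.005,-0.0225,0.394],[0.005,-0.0225,0.394],[0.005,-0.0225,0.394],[0.005,-0.0225,0.394],[0.005,-0.0225,0.394],[0.005,-0.0225,0.394]]' --dr '[[0,0,0.0005],[0,0,0.0005],[0,0,0.0005],[0,0,0.0005],[0,0,0.0005],[0,0,0.0005],[0,0,0.0005],[0,0,0.0005],[0,0,0.0005],[0,0,0.0005]]' --claw '[0.6,0.6,0.6,0.6,0.6,0.6,0.6,0.1,0.1,0.1]' --newtons 40

```text
time_s: 3.35
tcp_pos: [0.4498, -0.0836, 0.0234]
eef_rot: [-180.0, 0.0, -111.0]
contact_force: [-0.0, -0.2, 0.4]
gripper_width: 0.028
gripper_force: 0.0
```

```bash
python3 -c "
from h import *
go(.465,.10,.25,-83);go(.4512,-.0804,.2,-110.8)"
```

```text
travel [-0.354, 0.1028, -0.453] dr [-0.0001, 0.0, -0.0777]
travel [-0.0072, -0.0005, -0.3531] dr [-0.0001, 0.0001, -0.0005]
```

Call:
jog_arm --travel '[[-0.007,0,0],[-0.007,0,0],[-0.007,0,0],[-0.007,0,0],[-0.007,0,0],[-0.007,0,0],[-0.007,0,0],[-0.007,0,-0.05],[-0.007,0,-0.12],[-0.007,0,-0.22]]' --dr '[[0,0,0],[0,0,0],[0,0,0],[0,0,0],[0,0,0],[0,0,0],[0,0,0],[0,0,0],[0,0,0],[0,0,0]]' --claw '[0.5,0.5,0.1,0.1,0.1,0.1,0.1,0.1,0.1,0.1]' --newtons 40

```text
time_s: 4.6
tcp_pos: [0.4495, -0.0806, 0.133]
eef_rot: [179.8, -0.1, -111.0]
contact_force: [1.0, 0.3, -2.0]
gripper_width: 0.0234
gripper_force: 40.0
```

```bash
python3 -c "
from h import *
go(.48,.14,.25,-83)
print(r.get_state())"
```

```text
travel [-0.4334, 0.1018, -0.2344] dr [0.0006, -0.0001, -0.0778]
{'time_s': 4.6, 'joints': array([ 1.46439377e+01,  4.94347822e+00, -3.33063058e+01, -3.32460665e-02,
       -5.19535339e+01, -3.56137342e+01]), 'qd': array([-4.46737428e-02, -3.20808294e+01,  3.02613834e+01,  3.99416723e-01,
       -6.07194572e+01,  2.30803384e-02]), 'joint_torque': array([-4.13858090e-01, -2.92172831e+01,  2.19108599e+01,  5.78986779e+00,
        1.69202864e+00, -5.27321550e-03]), 'tcp_pos': array([ 0.44948587, -0.08061067,  0.1330256 ]), 'eef_rot': array([ 1.79819503e+02, -9.71727828e-02, -1.10990179e+02]), 'contact_force': array([ 0.99264721,  0.25988799, -1.95704448]), 'moment': array([ 0.06460109, -0.22759609,  0.04603545]), 'gripper_force': 39.99964714050293, 'gripper_width': 0.023442833870440168}
```

```bash
python3 -c "
from h import *
go(.46,.32,.27,-83)"
```

```text
travel [-0.7551, 0.2682, -0.2744] dr [0.0006, -0.0001, -0.0778]
```

Call:
jog_arm --travel '[[-0.05,0.02,-0.15],[-0.75,0.27,-0.275],[-0.75,0.27,-0.275],[-0.75,0.27,-0.275],[-0.75,0.27,-0.275],[-0.75,0.27,-0.275],[-0.75,0.27,-0.275],[-0.75,0.27,-0.275],[-0.75,0.27,-0.275],[-0.75,0.27,-0.275]]' --dr '[[0,0,-0.01],[0,0,-0.078],[0,0,-0.078],[0,0,-0.078],[0,0,-0.078],[0,0,-0.078],[0,0,-0.078],[0,0,-0.078],[0,0,-0.078],[0,0,-0.078]]' --claw '[0.1,0.1,0.1,0.1,0.1,0.1,0.1,0.1,0.1,0.1]' --newtons 40

```text
time_s: 5.85
tcp_pos: [0.4588, 0.3167, 0.27]
eef_rot: [179.9, -0.0, -82.9]
contact_force: [-0.4, 0.4, -2.0]
gripper_width: 0.0235
gripper_force: 40.0
```

Run:
```python
from h import *
for i in range(4): c=cap('wrist')
s=r.get_state();print(s['time_s'],s['tcp_pos'],s['eef_rot'])
c=cap('wrist');save(c,'pics/w2.png');W=cloud(c);np.savez('w2.npz',W=W)
b=(.37,.58,.12,0.32)
fit(W,b,.055,.075,'rim');fit(W,b,.0,.015,'floor')
```

```text
6.05 [0.45916963 0.31695196 0.27072326] [-1.79994597e+02  9.08624591e-03 -8.29620166e+01]
rim 2975 [0.4757 0.2144] [0.145  0.1367] 7.0 medz 0.0606 lim [0.396 0.138 0.055] [0.555 0.291 0.065]
floor 9626 [0.475 0.22 ] [0.2099 0.2   ] 0.0 medz 0.0039 lim [0.37 0.12 0.  ] [0.58  0.32  0.015]
```

View pics/w2.png

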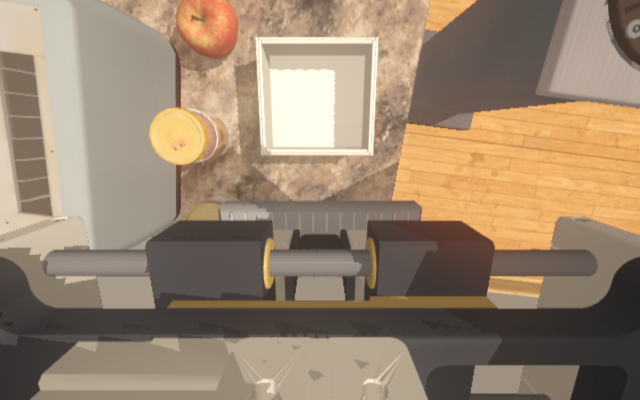

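The box is in full view at (317,96). The cassette is held at (320,213), and its size checks. Now measuring the cassette in the tool frame.

Run:
```python
from h import *
W=np.load('w2.npz')['W']
p=np.array([0.45917,.31695,.27072]);A=rot([180,0,-82.96])
T=(W-p)@A
w=T.reshape(-1,3)
m=(abs(w[:,2])<.03)&(abs(w[:,1])<.075)&(w[:,0]>-.01)&(w[:,0]<.05)
q=w[m];print(len(q),q.min(0).round(4),q.max(0).round(4))
for z0 in np.arange(-.01,.03,.004):
    k=q[(q[:,2]>=z0)&(q[:,2]<z0+.004)]
    if len(k)>10: print(z0.round(3),len(k),'x',k[:,0].min().round(4),k[:,0].max().round(4),'y',k[:,1].min().round(4),k[:,1].max().round(4))
print((A.T@(np.array([.4757,.2144,.063])-p)).round(4))
k=q[(q[:,2]<.006)]
for a in np.arange(-.06,.06,.02):
    j=k[(k[:,1]>a)&(k[:,1]<a+.02)]; print(a.round(2),j[:,0].max().round(4) if len(j) else None)
```

```text
6691 [-0.0091 -0.0619 -0.03  ] [0.0236 0.0621 0.0203]
-0.01 249 x 0.0046 0.0119 y -0.0264 0.0262
-0.006 220 x 0.0041 0.0119 y -0.0269 0.0268
-0.002 293 x 0.005 0.0205 y -0.0522 0.0522
0.002 3229 x 0.0041 0.0227 y -0.0608 0.0607
0.006 859 x 0.0045 0.0236 y -0.0619 0.0621
0.01 346 x 0.0225 0.0235 y -0.0605 0.0601
0.014 273 x 0.0225 0.0235 y -0.0606 0.0604
0.018 144 x 0.0226 0.0232 y -0.0604 0.06
[ 0.1038 -0.0038  0.2077]
-0.06 0.0226
-0.04 0.0221
-0.02 0.0226
0.0 0.0227
0.02 0.0225
0.04 0.022
```

Call:
jog_arm --travel '[[0.1,-0.003,0],[0.2,-0.006,0.05],[0.278,-0.0076,0.15],[0.278,-0.0076,0.25],[0.278,-0.0076,0.3],[0.278,-0.0076,0.3],[0.278,-0.0076,0.3],[0.278,-0.0076,0.3],[0.278,-0.0076,0.3],[0.278,-0.0076,0.3]]' --dr '[[0,0,0],[0,0,0],[0,0,0],[0,0,0],[0,0,0],[0,0,0],[0,0,0],[0,0,0],[0,0,0],[0,0,0]]' --claw '[0.1,0.1,0.1,0.1,0.1,0.1,0.1,0.1,0.1,0.1]'

```text
time_s: 7.35
tcp_pos: [0.4802, 0.1808, 0.1211]
eef_rot: [-180.0, 0.0, -82.9]
contact_force: [0.2, 0.5, -3.4]
gripper_width: 0.0237
gripper_force: 40.0
```

Run:
```python
from h import *
c=np.array([.4757,.2144]);u=np.array([np.cos(np.radians(7)),np.sin(np.radians(7))]);v=np.array([-u[1],u[0]])
t=c-.0350*v; print(t)
go(*(c-.034*v),.0285,-83)
```

```text
[0.47996543 0.17966088]
travel [0.0003, 0.0008, 0.1851] dr [-0.0001, 0.0001, 0.0003]
```

Call:
jog_arm --travel '[[0.0027,0.0005,0.03],[0.0027,0.0005,0.06],[0.0027,0.0005,0.09],[0.0027,0.0005,0.12],[0.0027,0.0005,0.14],[0.0027,0.0005,0.16],[0.0027,0.0005,0.175],[0.0027,0.0005,0.184],[0.0027,0.0005,0.186],[0.0027,0.0005,0.187]]' --dr '[[0,0,0],[0,0,0],[0,0,0],[0,0,0],[0,0,0],[0,0,0],[0,0,0],[0,0,0],[0,0,0],[0,0,0]]' --claw '[0.1,0.1,0.1,0.1,0.1,0.1,0.1,0.1,0.1,0.1]'

```text
time_s: 8.6
tcp_pos: [0.48, 0.1792, 0.028]
eef_rot: [-180.0, -0.0, -82.9]
contact_force: [-6.4, 0.0, 12.3]
gripper_width: 0.0237
gripper_force: 40.0
```

Call:
jog_arm --travel '[[0,0,0],[0,0,0],[0,0,0],[0,0,-0.03],[0,0,-0.1],[0,0,-0.2],[0,0,-0.3],[-0.06,0,-0.4],[-0.18,0,-0.4],[-0.28,0,-0.4]]' --dr '[[0,0,0],[0,0,0],[0,0,0],[0,0,0],[0,0,0],[0,0,0],[0,0,0],[0,0,0],[0,0,0],[0,0,0]]' --claw '[0.5,0.5,0.5,0.5,0.5,0.5,0.5,0.5,0.5,0.5]'

```text
time_s: 9.85
tcp_pos: [0.4625, 0.3199, 0.2295]
eef_rot: [-179.9, 0.1, -82.9]
contact_force: [0.4, 0.3, -0.6]
gripper_width: 0.0441
gripper_force: 0.0
```

```bash
cat >> h.py <<'E'
C=np.array([.4757,.2144])
def boxframe(W):
    a=np.radians(7);B=np.array([[np.cos(a),np.sin(a)],[-np.sin(a),np.cos(a)]])
    Q=W.copy();Q[...,:2]=(W[...,:2]-C)@B.T
    return Q
E
python3 - <<'E'
from h import *
for i in range(4): c=cap('wrist')
c=cap('wrist');save(c,'pics/w3.png');W=cloud(c)
fit(W,(.37,.58,.12,.32),.058,.075,'rim')
Q=boxframe(W)
b=(-.061,.061,-.06,.06)
fit(Q,b,.021,.032,'cass');fit(Q,b,.042,.052,'grip')
go(.46,-.23+.13,.25,-94);go(.47,-.40+.13,.25,-84.8)
E
```

```text
rim 3595 [0.4756 0.2147] [0.1445 0.1372] 6.9 medz 0.0608 lim [0.396 0.138 0.058] [0.555 0.291 0.064]
cass 4030 [ 0.0001 -0.034 ] [0.1222 0.0491] 1.4 medz 0.024 lim [-0.061 -0.06   0.021] [ 0.061 -0.01   0.032]
grip 329 [ 0.0092 -0.0392] [0.022  0.0467] 62.1 medz 0.0456 lim [-0.012 -0.06   0.042] [ 0.025 -0.026  0.051]
travel [0.8289, 0.1087, -0.0448] dr [-0.0, -0.0, 0.031]
travel [1.1687, 0.1312, -0.0448] dr [-0.0, -0.0, 0.0054]
```

View pics/w3.png

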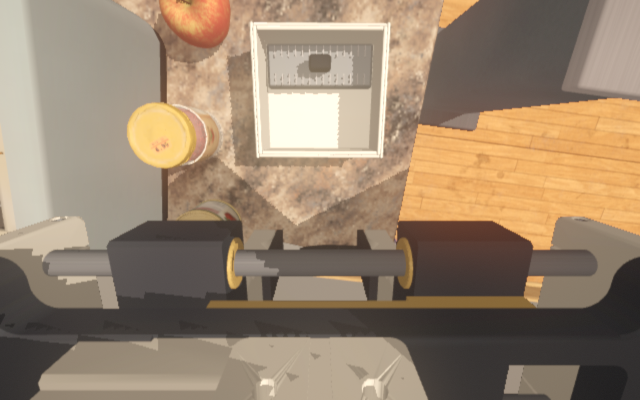

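The cassette lies flat in the box at (320,65), about 35 mm off centre as wanted. Next the stand; first checking the cabinet's clearance.

Run:
```python
from h import *
W=np.load('top.npz')['W'].reshape(-1,3)
for a in np.arange(-.5,.35,.05):
    k=W[(W[:,1]>a)&(W[:,1]<a+.05)&(W[:,2]>.1)&(W[:,2]<.6)&(W[:,0]>.45)]
    print(a.round(2),k[:,0].min().round(3) if len(k) else None, k[:,2].max().round(3) if len(k) else None)
```

```text
-0.5 0.45 0.6
-0.45 0.615 0.6
-0.4 0.597 0.6
-0.35 0.598 0.6
-0.3 0.619 0.6
-0.25 0.635 0.6
-0.2 0.635 0.6
-0.15 0.646 0.6
-0.1 0.607 0.6
-0.05 0.599 0.599
-0.0 0.692 0.6
0.05 0.692 0.6
0.1 0.721 0.6
0.15 0.661 0.6
0.2 0.661 0.6
0.25 0.595 0.6
0.3 0.606 0.6
```

Call:
jog_arm --travel '[[1,0.15,-0.04],[1,0.15,-0.04],[1,0.15,-0.04],[1,0.15,-0.04],[1,0.15,-0.04],[1,0.15,-0.04],[1,0.15,-0.04],[1,0.15,-0.04],[1,0.15,-0.04],[1,0.15,-0.04]]' --dr '[[0,0,0],[0,0,0.005],[0,0,0.005],[0,0,0.005],[0,0,0.005],[0,0,0.005],[0,0,0.005],[0,0,0.005],[0,0,0.005],[0,0,0.005]]' --claw '[0.5,0.5,0.5,0.5,0.5,0.5,0.5,0.5,0.5,0.5]'

```text
time_s: 11.35
tcp_pos: [0.4492, -0.1884, 0.2472]
eef_rot: [-180.0, 0.0, -84.9]
contact_force: [0.1, -0.3, -0.8]
gripper_width: 0.0437
gripper_force: 0.0
```

```bash
python3 -c "
from h import *
go(.465,-.32,.25,-84.8)"
```

```text
travel [0.265, -0.008, -0.0055] dr [-0.0, 0.0, -0.0002]
```

Call:
jog_arm --travel '[[0.265,-0.008,0],[0.265,-0.008,0],[0.265,-0.008,0],[0.265,-0.008,0],[0.265,-0.008,0],[0.265,-0.008,0],[0.265,-0.008,0],[0.265,-0.008,0],[0.265,-0.008,0],[0.265,-0.008,0]]' --dr '[[0,0,0],[0,0,0],[0,0,0],[0,0,0],[0,0,0],[0,0,0],[0,0,0],[0,0,0],[0,0,0],[0,0,0]]' --claw '[0.5,0.5,0.5,0.5,0.5,0.5,0.5,0.5,0.5,0.5]'

```text
time_s: 12.6
tcp_pos: [0.4663, -0.3189, 0.247]
eef_rot: [180.0, 0.0, -84.7]
contact_force: [0.3, -0.8, 0.5]
gripper_width: 0.0438
gripper_force: 0.0
```

Run:
```python
from h import *
s=r.get_state();print(s['tcp_pos'])
c=cap('wrist');W=cloud(c)
b=(.38,.58,-.54,-.3)
fit(W,b,.047,.06,'top');fit(W,b,.07,.09,'grip');fit(W,b,.006,.016,'foot')
fit(W,(.4,.58,-.3,-.15),.035,.046,'guard');fit(W,(.4,.58,-.3,-.15),.055,.07,'ggrip')
```

```text
[ 0.46631374 -0.31885011  0.24703678]
top 6594 [ 0.4827 -0.4265] [0.1244 0.0719] 5.3 medz 0.0541 lim [ 0.418 -0.467  0.05 ] [ 0.547 -0.385  0.058]
grip 321 [ 0.4809 -0.403 ] [0.0235 0.0149] 5.1 medz 0.0776 lim [ 0.469 -0.411  0.072] [ 0.493 -0.395  0.08 ]
foot 2806 [ 0.4949 -0.4424] [0.1257 0.2035] 13.7 medz 0.011 lim [ 0.414 -0.536  0.006] [ 0.58  -0.346  0.016]
guard 727 [ 0.4905 -0.2326] [0.0241 0.1238] 86.1 medz 0.0407 lim [ 0.428 -0.248  0.035] [ 0.552 -0.222  0.046]
ggrip 69 [ 0.4908 -0.2333] [0.0033 0.024 ] 88.0 medz 0.0609 lim [ 0.479 -0.235  0.055] [ 0.503 -0.231  0.064]
```

```bash
python3 -c "
from h import *
go(.4808,-.4033,.0577,-84.8)"
```

```text
travel [0.1708, -0.0133, 0.3786] dr [0.0, 0.0, 0.0003]
```

Call:
jog_arm --travel '[[0.1,-0.008,0.05],[0.17,-0.0133,0.15],[0.1708,-0.0133,0.26],[0.1708,-0.0133,0.32],[0.1708,-0.0133,0.36],[0.1708,-0.0133,0.378],[0.1708,-0.0133,0.378],[0.1708,-0.0133,0.378],[0.1708,-0.0133,0.378],[0.1708,-0.0133,0.378]]' --dr '[[0,0,0],[0,0,0],[0,0,0],[0,0,0],[0,0,0],[0,0,0],[0,0,0],[0,0,0],[0,0,0],[0,0,0]]' --claw '[0.5,0.5,0.5,0.5,0.5,0.5,0.5,0.5,0.1,0.1]' --newtons 50

```text
time_s: 13.9
tcp_pos: [0.4812, -0.4034, 0.0588]
eef_rot: [-179.9, -0.0, -84.7]
contact_force: [0.0, 0.3, 0.5]
gripper_width: 0.0291
gripper_force: 0.0
```

Call:
jog_arm --travel '[[0,0,0],[0,0,0],[0,0,0],[0,0,-0.03],[0,0,-0.1],[0,0,-0.2],[0,0,-0.3],[0,0,-0.42],[0,0,-0.42],[0,0,-0.42]]' --dr '[[0,0,0],[0,0,0],[0,0,0],[0,0,0],[0,0,0],[0,0,0],[0,0,0],[0,0,0],[0,0,0],[0,0,0]]' --claw '[0.1,0.1,0.1,0.1,0.1,0.1,0.1,0.1,0.1,0.1]'

```text
time_s: 15.15
tcp_pos: [0.4804, -0.4027, 0.2679]
eef_rot: [-180.0, 0.1, -84.7]
contact_force: [0.4, 0.1, -3.7]
gripper_width: 0.024
gripper_force: 50.0
```

```bash
python3 -c "
from h import *
go(.465,.33,.3,-83)"
```

```text
travel [-1.4622, -0.1045, -0.0629] dr [-0.0, 0.0001, -0.0047]
```

Call:
jog_arm --travel '[[-0.05,0,-0.04],[-0.15,0,-0.06],[-1,-0.07,-0.06],[-1,-0.07,-0.06],[-1,-0.07,-0.06],[-1,-0.07,-0.06],[-1,-0.07,-0.06],[-1,-0.07,-0.06],[-1,-0.07,-0.06],[-1,-0.07,-0.06]]' --dr '[[0,0,0],[0,0,-0.0047],[0,0,-0.0047],[0,0,-0.0047],[0,0,-0.0047],[0,0,-0.0047],[0,0,-0.0047],[0,0,-0.0047],[0,0,-0.0047],[0,0,-0.0047]]' --claw '[0.1,0.1,0.1,0.1,0.1,0.1,0.1,0.1,0.1,0.1]'

```text
time_s: 16.4
tcp_pos: [0.4685, 0.1006, 0.2962]
eef_rot: [179.8, -0.0, -82.8]
contact_force: [0.4, 0.9, -2.8]
gripper_width: 0.0238
gripper_force: 50.0
```

Call:
jog_arm --travel '[[-0.46,-0.034,0],[-0.46,-0.034,0],[-0.46,-0.034,0],[-0.46,-0.034,0],[-0.46,-0.034,0],[-0.46,-0.034,0],[-0.46,-0.034,0],[-0.46,-0.034,0],[-0.46,-0.034,0],[-0.46,-0.034,0]]' --dr '[[0,0,0],[0,0,0],[0,0,0],[0,0,0],[0,0,0],[0,0,0],[0,0,0],[0,0,0],[0,0,0],[0,0,0]]' --claw '[0.1,0.1,0.1,0.1,0.1,0.1,0.1,0.1,0.1,0.1]'

```text
time_s: 17.65
tcp_pos: [0.4583, 0.3279, 0.2982]
eef_rot: [-180.0, 0.0, -83.0]
contact_force: [-0.5, -0.0, -2.7]
gripper_width: 0.0238
gripper_force: 50.0
```

```bash
cat >> h.py <<'E'
def intool(c,s,zl,zh,xl=-.02,xh=.08,step=.006):
    w=((cloud(c)-s['tcp_pos'])@rot(s['eef_rot'])).reshape(-1,3)
    q=w[(w[:,2]>zl)&(w[:,2]<zh)&(abs(w[:,1])<.075)&(w[:,0]>xl)&(w[:,0]<xh)]
    for z0 in np.arange(zl,zh,step):
        k=q[(q[:,2]>=z0)&(q[:,2]<z0+step)]
        if len(k)>10: print(z0.round(3),len(k),'x',np.percentile(k[:,0],[1,99]).round(4),'y',np.percentile(k[:,1],[.5,99.5]).round(4))
    for z0,z1 in[(-.004,.012)]:
        k=q[(q[:,2]>z0)&(q[:,2]<z1)]
        for a in np.arange(-.06,.06,.02):
            j=k[(k[:,1]>a)&(k[:,1]<a+.02)]; print(a.round(2),np.percentile(j[:,0],99).round(4) if len(j) else None,end=' ')
E
python3 - <<'E'
from h import *
for i in range(3): cap('wrist')
s=r.get_state();print(s['time_s'],s['tcp_pos'],s['eef_rot'])
c=cap('wrist');save(c,'pics/w4.png')
intool(c,s,-.01,.062)
W=cloud(c);print();fit(W,(.37,.58,.12,.32),.057,.075,'rim')
E
```

```text
17.8 [0.45826002 0.32813928 0.29811147] [-1.79996395e+02  5.98309889e-03 -8.30006147e+01]
-0.01 339 x [0.0066 0.0119] y [-0.026   0.0261]
-0.004 224 x [0.0057 0.0463] y [-0.0457  0.0496]
0.002 16747 x [0.009  0.0584] y [-0.0605  0.0605]
0.008 93 x [0.0288 0.0589] y [-0.0622  0.0587]
-0.06 0.0588 -0.04 0.0588 -0.02 0.0588 0.0 0.0588 0.02 0.0589 0.04 0.0588 
rim 2429 [0.4757 0.2136] [0.1447 0.1353] 6.9 medz 0.0607 lim [0.397 0.138 0.057] [0.555 0.289 0.064]
```

View pics/w4.png

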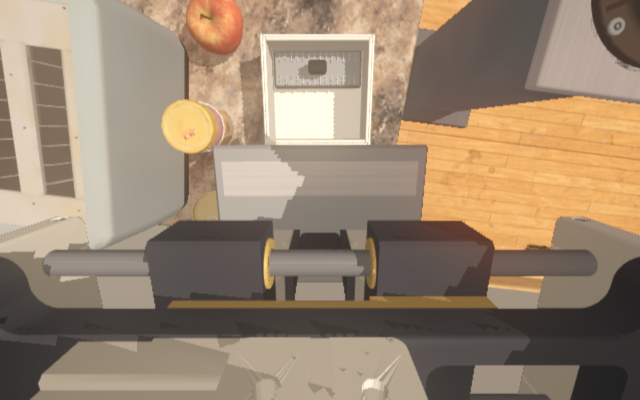

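The stand is held level and square, with its arm edge at 58.8 mm in tool x. The box with the cassette shows at (318,90). Moving over the box.

```bash
python3 -c "
from h import *
go(.4751,.2196,.15,-83)"
```

```text
travel [0.2196, -0.007, 0.2961] dr [-0.0, 0.0, -0.0]
```

Call:
jog_arm --travel '[[0.08,-0.003,0],[0.16,-0.005,0.03],[0.2196,-0.007,0.1],[0.2196,-0.007,0.18],[0.2196,-0.007,0.25],[0.2196,-0.007,0.296],[0.2196,-0.007,0.296],[0.2196,-0.007,0.296],[0.2196,-0.007,0.296],[0.2196,-0.007,0.296]]' --dr '[[0,0,0],[0,0,0],[0,0,0],[0,0,0],[0,0,0],[0,0,0],[0,0,0],[0,0,0],[0,0,0],[0,0,0]]' --claw '[0.1,0.1,0.1,0.1,0.1,0.1,0.1,0.1,0.1,0.1]'

```text
time_s: 19.1
tcp_pos: [0.4755, 0.22, 0.151]
eef_rot: [-179.9, 0.1, -83.0]
contact_force: [0.2, 0.1, -1.8]
gripper_width: 0.0237
gripper_force: 50.0
```

```bash
python3 -c "
from h import *
cap('wrist')
go(.4751,.2196,.0635,-83)"
```

```text
travel [0.0007, 0.0008, 0.1746] dr [-0.0002, 0.0001, 0.0]
```

Call:
jog_arm --travel '[[0,0,0.03],[0,0,0.06],[0,0,0.085],[0,0,0.105],[0,0,0.125],[0,0,0.145],[0,0,0.16],[0,0,0.168],[0,0,0.17],[0,0,0.17]]' --dr '[[0,0,0],[0,0,0],[0,0,0],[0,0,0],[0,0,0],[0,0,0],[0,0,0],[0,0,0],[0,0,0],[0,0,0]]' --claw '[0.1,0.1,0.1,0.1,0.1,0.1,0.1,0.1,0.1,0.1]'

```text
time_s: 20.4
tcp_pos: [0.4753, 0.2198, 0.0653]
eef_rot: [-180.0, 0.0, -83.0]
contact_force: [-0.7, -0.4, -2.9]
gripper_width: 0.0239
gripper_force: 50.0
```

Call:
jog_arm --travel '[[0,0,0.002],[0,0,0.003],[0,0,0.004],[0,0,0.005],[0,0,0.006],[0,0,0.006],[0,0,0.006],[0,0,0.006],[0,0,0.006],[0,0,0.006]]' --dr '[[0,0,0],[0,0,0],[0,0,0],[0,0,0],[0,0,0],[0,0,0],[0,0,0],[0,0,0],[0,0,0],[0,0,0]]' --claw '[0.1,0.1,0.1,0.1,0.1,0.1,0.1,0.1,0.1,0.1]'

```text
time_s: 21.65
tcp_pos: [0.4752, 0.2197, 0.0635]
eef_rot: [-180.0, 0.0, -83.0]
contact_force: [-5.6, -1.6, 12.9]
gripper_width: 0.0239
gripper_force: 50.0
```

Call:
jog_arm --travel '[[0,0,0],[0,0,0],[0,0,0],[0,0,-0.03],[0,0,-0.1],[0,0,-0.2],[0,0,-0.3],[-0.06,0,-0.36],[-0.15,0,-0.36],[-0.2,0,-0.36]]' --dr '[[0,0,0],[0,0,0],[0,0,0],[0,0,0],[0,0,0],[0,0,0],[0,0,0],[0,0,0],[0,0,0],[0,0,0]]' --claw '[0.5,0.5,0.5,0.5,0.5,0.5,0.5,0.5,0.5,0.5]'

```text
time_s: 22.9
tcp_pos: [0.4627, 0.3205, 0.2434]
eef_rot: [-179.9, 0.1, -83.0]
contact_force: [0.5, 0.7, 0.3]
gripper_width: 0.0436
gripper_force: 0.0
```

Run:
```python
from h import *
for i in range(3): cap('wrist')
s=r.get_state();c=cap('wrist');W=cloud(c)
fit(W,(.37,.58,.12,.32),.0622,.066,'rim')
Q=boxframe(W)
fit(Q,(-.0605,.0605,-.0605,.06),.053,.061,'stand top');fit(Q,(-.03,.03,-.03,.03),.076,.09,'grip');fit(Q,(-.0605,.0605,.015,.0605),.012,.025,'foot')
k=Q.reshape(-1,3);k=k[(abs(k[:,0])<.055)&(abs(k[:,1]+.03)<.02)&(k[:,2]>.05)&(k[:,2]<.07)]
print(np.linalg.lstsq(np.c_[k[:,:2],np.ones(len(k))],k[:,2],rcond=None)[0])
go(.478,-.10,.25,-94)
```

```text
rim 456 [0.4764 0.2133] [0.139  0.1318] 6.1 medz 0.0626 lim [0.402 0.141 0.062] [0.55  0.284 0.066]
stand top 6995 [-0.     -0.0214] [0.121  0.0782] 0.1 medz 0.0591 lim [-0.06  -0.06   0.055] [0.06  0.018 0.061]
grip 356 [0.0003 0.0055] [0.0236 0.0153] 0.7 medz 0.0826 lim [-0.011 -0.002  0.077] [0.012 0.013 0.085]
foot 2851 [-0.      0.0378] [0.121  0.0383] 0.1 medz 0.016 lim [-0.06   0.019  0.013] [0.06  0.057 0.019]
[-0.00022932 -0.01320088  0.0589219 ]
travel [0.835, 0.0723, -0.0156] dr [0.0001, -0.0002, 0.0307]
```

Stand is level and down: top at 59 mm, grip at y = +5.5 mm. Next the guard.

Call:
jog_arm --travel '[[0.87,0.072,-0.016],[0.87,0.072,-0.016],[0.87,0.072,-0.016],[0.87,0.072,-0.016],[0.87,0.072,-0.016],[0.87,0.072,-0.016],[0.87,0.072,-0.016],[0.87,0.072,-0.016],[0.87,0.072,-0.016],[0.87,0.072,-0.016]]' --dr '[[0,0,0.01],[0,0,0.0307],[0,0,0.0307],[0,0,0.0307],[0,0,0.0307],[0,0,0.0307],[0,0,0.0307],[0,0,0.0307],[0,0,0.0307],[0,0,0.0307]]' --claw '[0.5,0.5,0.5,0.5,0.5,0.5,0.5,0.5,0.5,0.5]'

```text
time_s: 24.35
tcp_pos: [0.4801, -0.1166, 0.2501]
eef_rot: [180.0, 0.0, -94.0]
contact_force: [0.1, 0.1, 0.6]
gripper_width: 0.0438
gripper_force: 0.0
```

Run:
```python
from h import *
for i in range(4): cap('wrist')
s=r.get_state();c=cap('wrist');W=cloud(c);print(s['tcp_pos'])
b=(.4,.58,-.32,-.13)
fit(W,b,.035,.047,'guard');fit(W,b,.056,.075,'ggrip')
go(.49,-.228,.0455,-94)
```

```text
[ 0.48035247 -0.11628152  0.25014878]
guard 2780 [ 0.4908 -0.2255] [0.0347 0.1239] 86.1 medz 0.0408 lim [ 0.429 -0.247  0.036] [ 0.553 -0.204  0.047]
ggrip 321 [ 0.4911 -0.226 ] [0.0161 0.024 ] 86.0 medz 0.0646 lim [ 0.479 -0.234  0.056] [ 0.503 -0.217  0.067]
travel [0.2214, -0.0346, 0.4092] dr [-0.0, 0.0, 0.0001]
```

Call:
jog_arm --travel '[[0.1,-0.018,0.05],[0.2,-0.036,0.15],[0.217,-0.0366,0.27],[0.217,-0.0366,0.34],[0.217,-0.0366,0.39],[0.217,-0.0366,0.411],[0.217,-0.0366,0.411],[0.217,-0.0366,0.411],[0.217,-0.0366,0.411],[0.217,-0.0366,0.411]]' --dr '[[0,0,0],[0,0,0],[0,0,0],[0,0,0],[0,0,0],[0,0,0],[0,0,0],[0,0,0],[0,0,0],[0,0,0]]' --claw '[0.5,0.5,0.5,0.5,0.5,0.5,0.5,0.5,0.1,0.1]' --newtons 45

```text
time_s: 25.85
tcp_pos: [0.4912, -0.2268, 0.0453]
eef_rot: [-179.9, -0.0, -94.0]
contact_force: [0.2, 0.1, 0.2]
gripper_width: 0.0291
gripper_force: 0.0
```

Call:
jog_arm --travel '[[0,0,0],[0,0,0],[0,0,0],[0,0,-0.03],[0,0,-0.1],[0,0,-0.2],[0,0,-0.3],[0,0,-0.42],[0,0,-0.44],[0,0,-0.44]]' --dr '[[0,0,0],[0,0,0],[0,0,0],[0,0,0],[0,0,0],[0,0,0],[0,0,0],[0,0,0],[0,0,0],[0,0,0]]' --claw '[0.1,0.1,0.1,0.1,0.1,0.1,0.1,0.1,0.1,0.1]'

```text
time_s: 27.1
tcp_pos: [0.4907, -0.2267, 0.2654]
eef_rot: [-179.9, 0.0, -94.1]
contact_force: [0.2, -0.2, -2.1]
gripper_width: 0.0238
gripper_force: 45.0
```

```bash
python3 -c "
from h import *
go(.465,.265,.28,-83)"
```

```text
travel [-0.9772, 0.1209, -0.0291] dr [-0.0003, 0.0, -0.0307]
```

Call:
jog_arm --travel '[[-0.06,0.01,0],[-0.98,0.12,-0.03],[-0.98,0.12,-0.03],[-0.98,0.12,-0.03],[-0.98,0.12,-0.03],[-0.98,0.12,-0.03],[-0.98,0.12,-0.03],[-0.98,0.12,-0.03],[-0.98,0.12,-0.03],[-0.98,0.12,-0.03]]' --dr '[[0,0,0],[0,0,-0.0307],[0,0,-0.0307],[0,0,-0.0307],[0,0,-0.0307],[0,0,-0.0307],[0,0,-0.0307],[0,0,-0.0307],[0,0,-0.0307],[0,0,-0.0307]]' --claw '[0.1,0.1,0.1,0.1,0.1,0.1,0.1,0.1,0.1,0.1]'

```text
time_s: 28.35
tcp_pos: [0.4647, 0.2673, 0.2774]
eef_rot: [179.8, -0.1, -82.9]
contact_force: [-0.5, -1.1, -1.8]
gripper_width: 0.0236
gripper_force: 45.0
```

Run:
```python
from h import *
for i in range(4): cap('wrist')
s=r.get_state();c=cap('wrist');print(s['tcp_pos'],s['eef_rot'])
intool(c,s,-.02,.05,xh=.04)
a=np.radians(7);v=np.array([-np.sin(a),np.cos(a)])
print();go(*(C+.0398*v),.14,-83)
```

```text
[0.46544054 0.26497219 0.27902251] [ 1.79946187e+02 -4.25093114e-02 -8.30637521e+01]
-0.02 517 x [0.0057 0.0119] y [-0.0245  0.0244]
-0.014 393 x [0.0046 0.012 ] y [-0.0255  0.0255]
-0.008 344 x [0.0048 0.0119] y [-0.0263  0.0262]
-0.002 739 x [0.0061 0.0158] y [-0.0562  0.0574]
0.004 1774 x [0.006  0.0174] y [-0.0602  0.0604]
0.01 449 x [0.0165 0.0175] y [-0.0592  0.0587]
0.016 424 x [0.0164 0.0179] y [-0.0493  0.0493]
0.022 350 x [0.0167 0.018 ] y [-0.0487  0.0492]
0.028 342 x [0.0168 0.018 ] y [-0.0483  0.0486]
0.034 266 x [0.0168 0.0179] y [-0.0482  0.0482]
-0.06 0.0174 -0.04 0.0174 -0.02 0.0174 0.0 0.0173 0.02 0.0175 0.04 0.0175 
travel [0.0232, -0.0079, 0.2786] dr [0.0001, -0.0001, -0.0002]
```

Call:
jog_arm --travel '[[0.023,-0.008,0.05],[0.023,-0.008,0.12],[0.023,-0.008,0.19],[0.023,-0.008,0.25],[0.023,-0.008,0.279],[0.023,-0.008,0.279],[0.023,-0.008,0.279],[0.023,-0.008,0.279],[0.023,-0.008,0.279],[0.023,-0.008,0.279]]' --dr '[[0,0,0],[0,0,0],[0,0,0],[0,0,0],[0,0,0],[0,0,0],[0,0,0],[0,0,0],[0,0,0],[0,0,0]]' --claw '[0.1,0.1,0.1,0.1,0.1,0.1,0.1,0.1,0.1,0.1]'

```text
time_s: 29.85
tcp_pos: [0.471, 0.2554, 0.1404]
eef_rot: [-180.0, 0.0, -83.0]
contact_force: [0.3, 0.7, -1.4]
gripper_width: 0.0238
gripper_force: 45.0
```

```bash
python3 -c "
from h import *
cap('wrist')
a=np.radians(7);v=np.array([-np.sin(a),np.cos(a)])
go(*(C+.0398*v),.0625,-83)"
```

```text
travel [0.003, 0.0007, 0.1556] dr [-0.0, 0.0, 0.0]
```

Call:
jog_arm --travel '[[0.003,0,0.03],[0.003,0,0.055],[0.003,0,0.075],[0.003,0,0.095],[0.003,0,0.115],[0.003,0,0.13],[0.003,0,0.142],[0.003,0,0.15],[0.003,0,0.154],[0.003,0,0.154]]' --dr '[[0,0,0],[0,0,0],[0,0,0],[0,0,0],[0,0,0],[0,0,0],[0,0,0],[0,0,0],[0,0,0],[0,0,0]]' --claw '[0.1,0.1,0.1,0.1,0.1,0.1,0.1,0.1,0.1,0.1]'

```text
time_s: 31.15
tcp_pos: [0.4712, 0.2538, 0.0631]
eef_rot: [-180.0, 0.0, -83.0]
contact_force: [0.4, 0.1, -0.9]
gripper_width: 0.0236
gripper_force: 45.0
```

Call:
jog_arm --travel '[[0,0,0.001],[0,0,0.002],[0,0,0.003],[0,0,0.003],[0,0,0.003],[0,0,0.003],[0,0,0.003],[0,0,0.003],[0,0,0.003],[0,0,0.003]]' --dr '[[0,0,0],[0,0,0],[0,0,0],[0,0,0],[0,0,0],[0,0,0],[0,0,0],[0,0,0],[0,0,0],[0,0,0]]' --claw '[0.1,0.1,0.1,0.1,0.1,0.1,0.1,0.1,0.1,0.1]'

```text
time_s: 32.4
tcp_pos: [0.4712, 0.2539, 0.0621]
eef_rot: [-180.0, 0.0, -83.0]
contact_force: [-2.5, -0.9, 5.8]
gripper_width: 0.0234
gripper_force: 45.0
```

Contact at the expected height; release and retreat.

Call:
jog_arm --travel '[[0,0,0],[0,0,0],[0,0,0],[0,0,-0.03],[0,0,-0.1],[0,0,-0.2],[0,0,-0.3],[-0.06,0,-0.36],[-0.12,0,-0.36],[-0.14,0,-0.36]]' --dr '[[0,0,0],[0,0,0],[0,0,0],[0,0,0],[0,0,0],[0,0,0],[0,0,0],[0,0,0],[0,0,0],[0,0,0]]' --claw '[0.5,0.5,0.5,0.5,0.5,0.5,0.5,0.5,0.5,0.5]'

```text
time_s: 33.65
tcp_pos: [0.4624, 0.3245, 0.2428]
eef_rot: [-179.9, 0.1, -82.9]
contact_force: [-0.5, 0.0, -0.3]
gripper_width: 0.0438
gripper_force: 0.0
```

Run:
```python
from h import *
for i in range(4): cap('wrist')
c=cap('wrist');save(c,'pics/w5.png');Q=boxframe(cloud(c))
fit(Q,(-.0605,.0605,-.0605,.0185),.053,.0605,'stand top');fit(Q,(-.03,.03,-.02,.02),.076,.09,'sgrip');fit(Q,(-.0605,.0605,.02,.0605),.05,.0605,'guard top');fit(Q,(-.03,.03,.025,.06),.076,.09,'ggrip')
for y in(-.03,.04):
    k=Q.reshape(-1,3);k=k[(abs(k[:,0])<.055)&(abs(k[:,1]-y)<.016)&(k[:,2]>.05)&(k[:,2]<.065)]
    print(np.linalg.lstsq(np.c_[k[:,:2],np.ones(len(k))],k[:,2],rcond=None)[0])
s=r.get_state();print(s['time_s'],s['qd'].round(2))
```

```text
stand top 6734 [ 0.     -0.0211] [0.121  0.0789] 0.0 medz 0.0591 lim [-0.06  -0.06   0.053] [0.06  0.018 0.06 ]
sgrip 366 [-0.0001  0.0057] [0.0149 0.0245] 89.9 medz 0.0826 lim [-0.012 -0.002  0.077] [0.012 0.013 0.085]
guard top 2956 [-0.      0.0405] [0.0354 0.121 ] 90.0 medz 0.0579 lim [-0.06   0.023  0.054] [0.06  0.058 0.06 ]
ggrip 332 [0.0004 0.0409] [0.0148 0.0243] 89.9 medz 0.0817 lim [-0.012  0.034  0.077] [0.013 0.048 0.084]
[-0.00019233 -0.02507248  0.05868709]
[0.00093984 0.0057443  0.05776059]
33.9 [-0.31 -0.02  0.03  0.15  0.05 -0.11]
```

View pics/w5.png

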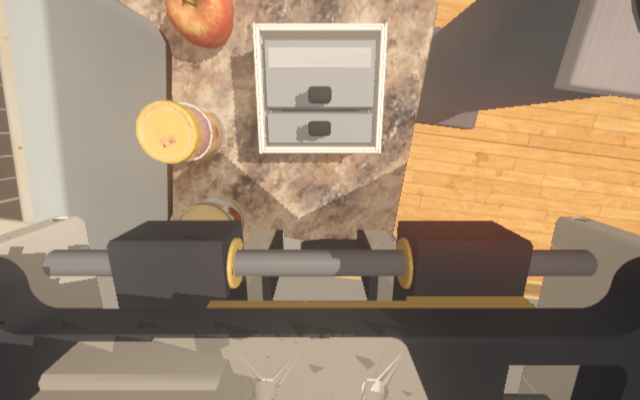

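The box at (320,88) holds the stand with its grip at (319,95), and the guard with its grip at (319,128). Both are level and below the rim, and the cassette is under the stand's arm. Handing in.

```bash
python3 -c "
from plant import r
print(r.close_job())"
```

```text
the job is handed in; nothing more can be done
None
```

The cassette, stand and guard were each lowered into the box in that order. The last wrist image shows the stand and guard level with only their grips above the rim. The cassette was seen flat on the floor before the stand covered it. I handed the job in at about 34 s, and the hand-in returned no verdict.

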